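# Catch the pot runner on the sloping pot rail

### The job

Press the white paddle beside the sloping pot rail all the way down, so that the wooden runner with the small copper pot hanging from it rolls out from under the clear guard. Catch the runner gently with the gripper on the open part of the rail before it gets to the end stop: go along with it and slow it down smoothly, so that the pot never swings far, as it would if the runner bumped into a gripper that stands still. Hold the runner at rest there, with the pot hanging quiet, for three seconds and finish while still holding it, leaving the bowl and the jug where they are.

Things in the scene. Friction and masses are not known exactly. Their poses are not given: they have to be found in the camera images.
- rack: Fixed pot rail on two wooden posts. Origin on the worktop below the rail; x horizontal, down the rail, y to the left looking down the rail, z up. The rail is a straight steel bar, 16 mm thick, its axis 0.225 high at x = -0.22, falling about 0.049 rad (0.044 to 0.054) towards +x, with an end stop at x = 0.265. The upper part to x = -0.05 is under a clear guard, its top 73 mm over the rail's axis.
- block (a point): Centre of the runner's wooden block, 56 mm long along the rail, 44 mm wide, 46 mm high; it rides on the rail on rollers, its underside 12 mm and its top 58 mm above the rail's axis, and can be reached from above once out of the guard. A steel plate beside the rail carries the pot below. A steel tab on its right side rests against the gate pin.
- runner (a joint): Travel of the runner down the rail in m from its start (0, rack x = -0.22); block front 28 mm ahead of the centre. Runner 0.45 kg, pot 0.3 kg (0.85 to 1.25 times that), drag 1.2 N per m/s: it starts at about 0.48 m/s2 and tends to 0.30 m/s. Its front leaves the guard at 0.142, at some 0.23 m/s, 0.9 s after release; it reaches the end stop at 0.45. It leans on a hand with 0.3 N.
- pot (a joint): Swing of the copper pot (74 mm across, 95 mm from pivot to bottom; pivot 35 mm below the rail's axis) about its pivot, rad: 0 hanging, within 0.005; positive when the pot is behind, up the rail. Period about 0.5 s, weak damping. Stopping the runner dead swings it by more than 0.2; it should stay within 0.11.
- guard_edge (a point): On the rail's axis under the lower edge of the clear guard (rack x = -0.05); from here to the end the rail is open above and beside.
- rail_end (a point): On the rail's axis, 15 mm beyond the face of the end stop (rack x = 0.28).
- paddle_top (a point): Centre of the top of the white press paddle (44 mm along the rail, 36 mm across, 6 mm thick), on the right side of the rail looking down it: 75 mm from the rail at rack x = 0.02, its top 30 mm above the rail's axis before pressing. A steel rod joins it to the gate pin.
- gate (a joint): Travel of paddle and gate pin in m: 0 up (closed), 0.024 fully down (firm stop). Moves straight down against a friction of about 5 N (press slowly, 40 mm/s) and stays where it is left; the runner starts once it is down about 0.012.
- bowl: White ceramic bowl, 110 mm across, 60 mm high, on the worktop beside the guarded part. Origin under its base.
- jug: White mug-shaped jug, 84 mm across, 85 mm high, with a handle, on the worktop beside the open part of the rail, on the side away from the paddle. Origin under its base.

How it is judged:
By the outcome, as a careful person would: the job done as asked, in the order asked, and still so for the second after the job is handed in, while the arm keeps its last pose, push and grip.
It also fails if it takes over 38 s, if anything falls off the work surface, if the arm or the gripper's body presses on something with over 40 N, if the wrist force passes 120 N, or if a joint passes its speed limit or range.

### The arm

A 7-joint arm with a two-finger parallel gripper is mounted at the origin on the work surface. World frame = base frame: x ahead of the robot, y to its left, z up, the work surface at z = 0. Lengths are in m, angles in rad, forces in N, time in s.
With the tool pointing down it reaches from about 0.4 to 0.875 m from the base axis. Payload 6.5 kg.
Tool frame: the origin (TCP) lies between the finger pads; the fingertips stand 11 mm ahead of it and the grasp point (between the pads) lies 8 mm behind it; z points along the fingers, y is the line along which they close (so a half turn about z gives the same grasp; the last joint's range is limited). The gripper opens to 85 mm and grips with 20 to 120 N. Pads are 22 mm wide; open, the fingers measure 114 mm over their backs; the gripper's body (76 mm by 85 mm) begins 54 mm behind the grasp point. The pads swing forward as they close: fully open they stand 13 mm farther back than shut.
Start: joints at [-1.383, 0.536, -0.004, 1.538, 0.003, 1.067, -0.071], TCP at [0.163, 0.629, 0.216] pointing down, gripper open.
Joint ranges: [-2.7, 2.7], [-0.37, 2.16], [-1.27, 1.26], [0.24, 2.4], [-1.31, 4.45], [0.19, 1.91], [-2.76, 2.76]. Speed limits (rad/s): [2.39, 2.39, 3.14, 3.14, 3.14, 3.14, 3.14].

### API

Orientations are given as a rotation vector (axis times angle).
In Python, from cell import sensors, cams, ticket gives the robot as it stands.
- The arm moves only by the shell command python3 -m pendant 'ROWS' [FORCE]. ROWS is JSON, a list of rows, each an object of numbers: "dx", "dy", "dz": the shift along the tool's x, y, z scaled (see below); "ax", "ay", "az": the turn, a rotation vector about the tool's x, y, z scaled (see below); "claw": the closure, from 0 (fully open) to 1 (shut). In form: [{"dx": .., "dy": .., "dz": .., "ax": .., "ay": .., "az": .., "claw": ..}, ...]. A call has 1 to 20 rows; each row shifts and turns the commanded pose from where the row before left it, along the tool's axes as they then stand; what a row does not reach is not made up. The controller multiplies each number of a shift by 600 mm and each number of a turn by 360 degrees. A row lasts 1/12 s, in which the tool goes at most 41.7 mm and 7.16 degrees, less where a joint would pass 70% of its speed; a pose out of reach is approached as far as the arm can. A call with a number of a shift or a turn outside -1 to 1 is refused whole. A call with a gripper value outside its range is refused whole. The fingers move at their own pace and stop on an object; FORCE is the grip in N (left out, the last holds). Time passes only in rows, so rows that do not move let the fingers close. It gives the time, the measured TCP pose, the force, the opening and the grip force at its end, in the units of the state.
- sensors.sense(): the state, without advancing time (a new reading comes with each control period).
- cams.camera(name): name is "side" or "top"; returns a dict with "pixels" (480x640x3 uint8, blue, green, red), "depth" (480x640 float32, m along the optical axis (not along the pixel's ray), 0 where there is no reading), "mtx" (3x3 intrinsics, pixels), "rvec" (rotation vector, rad) and "tvec" (3), from world to camera coordinates, as OpenCV has them. Camera axes: x right, y down, z forward; pixel columns grow to the right and rows downward; lengths in m; the calibration is good to about 2 mm. A picture is of the moment at which its call begins.
- ticket.hand_in(): hands the job in; it is judged then, once.
The state is a dict: "clock": time; "joint_positions": joint angles; "joint_vel": joint speeds; "tau": joint torques, N m; "ee_pos": TCP position; "ee_rot": TCP orientation; "contact_force": force on the tool from outside, world axes, zero at the start; "torque": the same for the moment, N m; "gripper_width": finger opening in m; "grip_force": force on a finger pad.
Only numpy, scipy, OpenCV 4.12 (cv2) and the standard library are available. Lean on these libraries where they do the work, as an engineer would, in place of code of your own. Each camera call takes 0.05 s, during which the arm holds its last target. There are 200 camera calls.

## Working session

There is one attempt and no reset: what is moved stays moved. The work goes in short steps, Python scripts to look and compute and a shell command to move; the robot and the scene stay as the last step left them, time stands still between calls to the robot, and variables do not carry over. Pictures are saved under pics/ and viewed, at most 10 in all, crops included, and the job is handed in when it is done.

```bash
mkdir -p pics; ls
python3 - <<'E'
from cell import sensors,cams
import cv2,numpy as np
for n in("side","top"):
    c=cams.camera(n); cv2.imwrite(f"pics/{n}0.png",c["pixels"]); np.savez(f"pics/{n}0.npz",**c)
    R=cv2.Rodrigues(np.array(c["rvec"]))[0]; print(n,(-R.T@np.array(c["tvec"]).ravel()).round(3),R[2].round(3),np.array(c["mtx"])[0,0])
print(sensors.sense())
E
```

```text
pics
side [ 0.22  -0.457  0.758] [ 0.417  0.555 -0.72 ] 469.92737129160116
top [0.356 0.004 1.068] [ 0.214  0.029 -0.976] 436.8309056285953
{'clock': 0.1, 'joint_positions': array([-1.38319222,  0.53707387, -0.00443529,  1.53872891,  0.0026076 ,
        1.06734353, -0.07120392]), 'joint_vel': array([-0.00050434, -0.00019946,  0.00143429, -0.00190939, -0.00114433,
       -0.00168816, -0.0007368 ]), 'tau': array([ 3.17205464e-03, -5.84559810e+01,  1.05220053e+00, -2.59774196e+01,
        1.26562154e-02,  4.59088973e-03, -1.14972164e-05]), 'ee_pos': array([0.16308035, 0.62860987, 0.21562919]), 'ee_rot': array([-3.97489260e-01, -3.11627031e+00,  2.42875697e-03]), 'contact_force': array([ 0.79411948, -0.7643613 , -0.35790727]), 'torque': array([-0.01698376,  0.03222484, -0.03576475]), 'grip_force': 0.0, 'gripper_width': 0.08524688053691826}
```

View pics/side0.png

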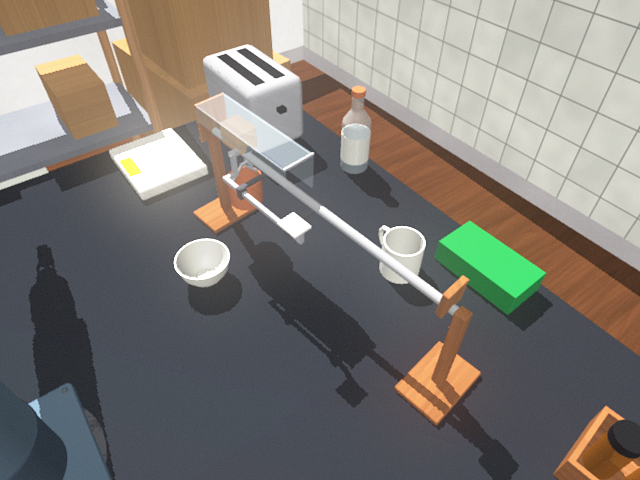

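View pics/top0.png

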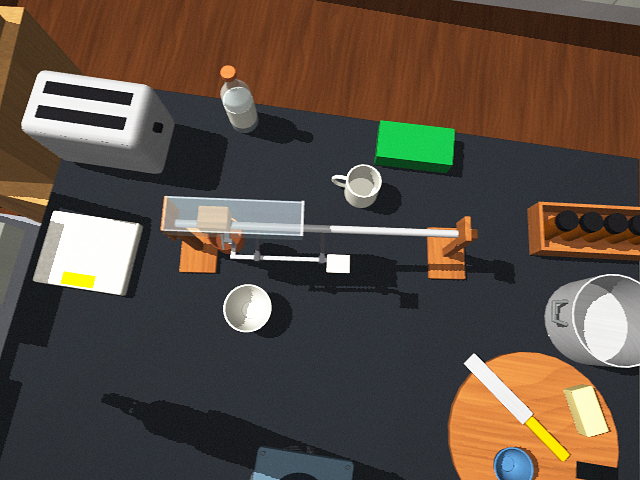

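Side view: the runner (235,135) sits under the guard, the paddle is at (294,226), the end stop at (455,295), the bowl at (203,263) and the jug at (402,252). Top view: the rail runs (305,230) to (458,233), the paddle is at (338,264) and the guard's edge is at u≈303.

```bash
cat > h.py <<'E'
import numpy as np,cv2
def load(n): return dict(np.load(f"pics/{n}.npz"))
def deproj(c):
    R=cv2.Rodrigues(c["rvec"])[0]; t=c["tvec"].ravel(); K=c["mtx"]; d=c["depth"]
    v,u=np.mgrid[:480,:640]
    p=np.stack([(u-K[0,2])/K[0,0]*d,(v-K[1,2])/K[1,1]*d,d],-1)-t
    W=p@R; W[d==0]=np.nan; return W
def proj(c,P): return cv2.projectPoints(np.array(P,float).reshape(-1,1,3),c["rvec"],c["tvec"],c["mtx"],None)[0].reshape(-1,2)
E
python3 - <<'E'
from h import *
for n,(a,b) in {"top0":(((310,225),(450,240)),((328,256),(349,272))),"side0":(((315,205),(440,305)),((280,214),(309,236)))}.items():
    c=load(n);W=deproj(c)
    r=W[a[0][1]:a[1][1],a[0][0]:a[1][0]].reshape(-1,3); r=r[(r[:,2]>.16)&(r[:,2]<.26)]
    m=np.median(r,0); 
    for _ in range(4):
        m=r.mean(0); d=np.linalg.svd(r-m,full_matrices=False)[2][0]; e=np.linalg.norm((r-m)-np.outer((r-m)@d,d),axis=1); r=r[e<max(.009,1.0*np.percentile(e,90))]
    d=d*np.sign(-d[1]) if abs(d[1])>abs(d[0]) else d*np.sign(d[0])
    print(n,"rail",m.round(4),d.round(4),len(r),e.max().round(4),"yaw",np.arctan2(d[1],d[0]).round(4))
    s=(r-m)@d; print(" extent",(m+d*s.min()).round(4),(m+d*s.max()).round(4))
    p=W[b[0][1]:b[1][1],b[0][0]:b[1][0]].reshape(-1,3); col=c["pixels"][b[0][1]:b[1][1],b[0][0]:b[1][0]].reshape(-1,3)
    k=(p[:,2]>.18)&(p[:,2]<.28)&(col.min(1)>150); print(" paddle",np.median(p[k],0).round(4),p[k].min(0).round(3),p[k].max(0).round(3),k.sum())
E
python3 - <<'E'
import cv2
a=cv2.imread('pics/top0.png')[180:290,150:490]; cv2.imwrite('pics/crop_t.png',cv2.resize(a,None,fx=2.35,fy=2.35,interpolation=2))
E
```

```text
top0 rail [ 0.5881 -0.0771  0.2152] [ 0.1292 -0.9903 -0.0513] 1051 0.009 yaw -1.4411
 extent [0.57   0.0618 0.2224] [ 0.6066 -0.2189  0.2078]
 paddle [ 0.5038 -0.0041  0.2433] [ 0.486 -0.025  0.239] [0.521 0.017 0.247] 334
side0 rail [ 0.5907 -0.1116  0.2115] [ 0.1276 -0.9905 -0.0513] 1489 0.009 yaw -1.4427
 extent [0.5723 0.0307 0.2189] [ 0.6061 -0.2316  0.2053]
 paddle [ 0.5052 -0.0063  0.2421] [ 0.486 -0.029  0.202] [0.546 0.032 0.246] 450
```

View pics/crop_t.png

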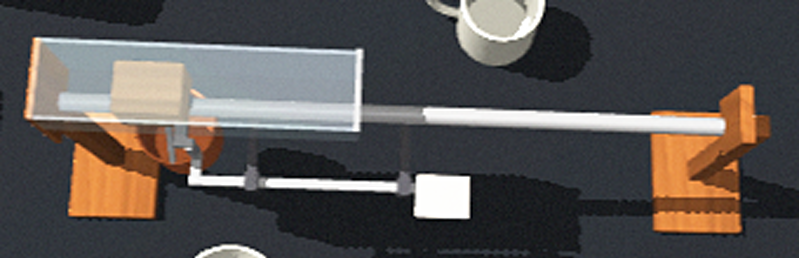

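The crop shows the block at (150,90), the guard's lower edge at x≈360, the paddle at (442,196) and the stop at (735,120). A steel tab or plate sits on the block's right at about (185,140), so I'll zoom in on that.

Run:
```python
from h import *
c=load("side0");a=c["pixels"][90:250,180:330]; cv2.imwrite('pics/crop_s.png',cv2.resize(a,None,fx=3.75,fy=3.75,interpolation=2))
yaw=-1.442; d=np.array([np.cos(yaw),np.sin(yaw),0]); l=np.array([-d[1],d[0],0]); o=np.array([.504,-.0045,0])-.02*d+.075*l
z=lambda x:.225-.049*(x+.22)
P=lambda x,y,h:o+x*d+y*l+[0,0,z(x)+h]
print(o)
for n in("side0","top0"):
    print(n,[proj(load(n),P(*q)).round(1).ravel().tolist() for q in((-.05,0,0),(-.05,.03,.073),(-.05,-.03,.073),(.265,0,0),(-.22,0,58e-3),(.02,-.075,.03),(-.192,-.022,.058),(-.192,-.022,.012),(-.192,.022,.058),(-.248,-.022,.058))])
    W=deproj(load(n))-o; X=W@d;Y=W@l;H=W[...,2]-z(X)
    k=(X>-.3)&(X<-.13)&(Y<-.02)&(Y>-.1)&(H>-.06)&(H<.08)
    v,u=np.nonzero(k)
    print(n,len(v)); 
    for i in range(0,len(v),max(1,len(v)//40)): print((u[i],v[i]),X[v[i],u[i]].round(3),Y[v[i],u[i]].round(3),H[v[i],u[i]].round(3),end='; ')
    print()
```

```text
[0.57580998 0.02496738 0.        ]
side0 [[298.4, 194.1], [310.2, 153.0], [283.3, 168.1], [444.2, 303.5], [235.2, 123.5], [292.5, 223.6], [234.9, 134.9], [238.1, 156.0], [254.1, 125.6], [216.3, 121.4]]
side0 1786
(np.int64(198), np.int64(104)) -0.297 -0.025 0.072; (np.int64(198), np.int64(109)) -0.286 -0.034 0.07; (np.int64(201), np.int64(112)) -0.279 -0.033 0.067; (np.int64(211), np.int64(114)) -0.256 -0.026 0.071; (np.int64(214), np.int64(116)) -0.248 -0.025 0.071; (np.int64(215), np.int64(118)) -0.241 -0.027 0.071; (np.int64(211), np.int64(120)) -0.25 -0.031 0.064; (np.int64(202), np.int64(122)) -0.282 -0.033 0.045; (np.int64(217), np.int64(123)) -0.229 -0.032 0.069; (np.int64(204), np.int64(125)) -0.279 -0.032 0.039; (np.int64(220), np.int64(126)) -0.221 -0.032 0.066; (np.int64(207), np.int64(128)) -0.267 -0.033 0.039; (np.int64(222), np.int64(129)) -0.218 -0.031 0.061; (np.int64(211), np.int64(131)) -0.257 -0.032 0.037; (np.int64(227), np.int64(132)) -0.2 -0.032 0.064; (np.int64(214), np.int64(134)) -0.247 -0.032 0.036; (np.int64(230), np.int64(135)) -0.192 -0.032 0.063; (np.int
[... 2904 characters left out ...]
.212 -0.033 0.041; (np.int64(250), np.int64(236)) -0.147 -0.032 0.051; (np.int64(249), np.int64(237)) -0.15 -0.032 0.042; (np.int64(257), np.int64(239)) -0.143 -0.024 -0.007; (np.int64(259), np.int64(241)) -0.139 -0.028 -0.009; (np.int64(221), np.int64(244)) -0.226 -0.026 -0.059; (np.int64(232), np.int64(247)) -0.191 -0.043 -0.007; (np.int64(258), np.int64(250)) -0.14 -0.046 -0.009; (np.int64(256), np.int64(254)) -0.143 -0.055 -0.008; (np.int64(260), np.int64(255)) -0.138 -0.053 -0.028; (np.int64(263), np.int64(256)) -0.13 -0.057 -0.016; (np.int64(263), np.int64(257)) -0.13 -0.059 -0.017; (np.int64(263), np.int64(258)) -0.13 -0.061 -0.018; (np.int64(258), np.int64(261)) -0.141 -0.066 -0.026;
```

View pics/crop_s.png

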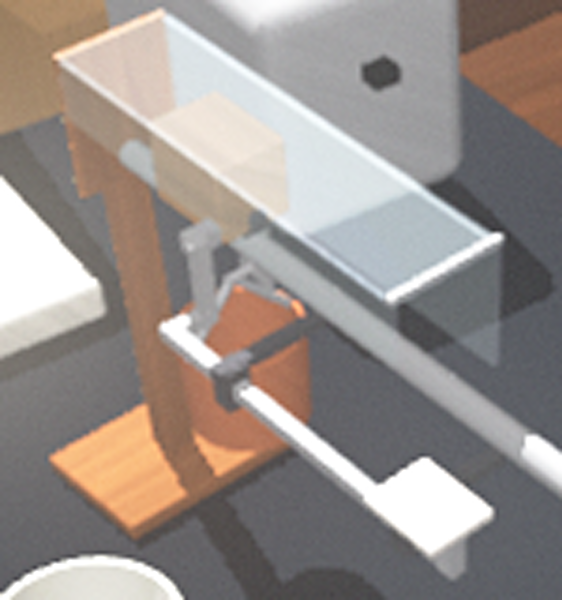

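The frame fits: the projected stop and edge land on the image features. The tab and gate pin stay below h≈0.025 on the right, so fingertips above that are clear. Now I'll raise the tool and turn it so it closes across the rail.

```bash
python3 -m pendant '[{"dz":-0.05,"az":0.0189,"claw":0},{"dz":-0.05,"az":0.0189,"claw":0},{"dz":-0.05,"az":0.0189,"claw":0},{"dz":-0.05,"az":0.0189,"claw":0},{"dz":-0.05,"az":0.0189,"claw":0},{"dz":-0.05,"az":0.0189,"claw":0},{"az":0.0189,"claw":0},{"az":0.0189,"claw":0},{"az":0.0189,"claw":0},{"az":0.0189,"claw":0},{"claw":0}]' 40
cat >> h.py <<'E'
yaw=-1.442; d=np.array([np.cos(yaw),np.sin(yaw),0]); l=np.array([-d[1],d[0],0]); o=np.array([.504,-.0045,0])-.02*d+.075*l
zr=lambda x:.225-.049*(x+.22)
P=lambda x,y,h:o+x*d+y*l+[0,0,zr(x)+h]
def where():
    from cell import sensors
    from scipy.spatial.transform import Rotation as R
    s=sensors.sense(); p=s["ee_pos"]-o; x=p@d
    return s,np.array([x,p@l,p[2]-zr(x)]),R.from_rotvec(s["ee_rot"]).as_matrix()
def go(x,y,h):
    s,q,R=where(); D=R.T@(P(x,y,h)-s["ee_pos"])
    print("t",round(s["clock"],3),"rack xyh",q.round(4),"need",(D/.6).round(4),"yerr deg",np.degrees(np.arctan2(R[:2,1]@d[:2],R[:2,1]@l[:2])).round(2),"tilt",R[:,2].round(4),"w",round(s["gripper_width"],4),"F",s["contact_force"].round(1),"jv",np.abs(s["joint_vel"]).max().round(3))
E
python3 -c "
from h import *
go(.024,-.022,.15)"
```

```text
t 0.1 rack xyh [-0.6517 -0.3318 -0.0305] need [-0.8993 -0.8524 -0.2443] yerr deg -68.08 tilt [-3.0e-04 -1.5e-03 -1.0e+00] w 0.0852 F [ 0.8 -0.8 -0.4] jv 0.002validation failed for argument at $[0]...
```

```bash
python3 -m pendant '[{"dx":0,"dy":0,"dz":-0.05,"ax":0,"ay":0,"az":0.0189,"claw":0}]' 40; python3 -m pendant --help | head -30
```

```text
clock: 0.18
ee_pos: [0.1623, 0.625, 0.2402]
ee_rot: [-0.581, -3.087, 0.019]
contact_force: [0.0, -0.6, -1.1]
gripper_width: 0.0853
grip_force: 0.0invalid input: not JSON, or not a number
```

```bash
python3 -m pendant '[{"dx":0,"dy":0,"dz":-0.05,"ax":0,"ay":0,"az":0.0189,"claw":0},{"dx":0,"dy":0,"dz":-0.05,"ax":0,"ay":0,"az":0.0189,"claw":0},{"dx":0,"dy":0,"dz":-0.05,"ax":0,"ay":0,"az":0.0189,"claw":0},{"dx":0,"dy":0,"dz":-0.05,"ax":0,"ay":0,"az":0.0189,"claw":0},{"dx":0,"dy":0,"dz":-0.05,"ax":0,"ay":0,"az":0.0189,"claw":0},{"dx":0,"dy":0,"dz":0,"ax":0,"ay":0,"az":0.0189,"claw":0},{"dx":0,"dy":0,"dz":0,"ax":0,"ay":0,"az":0.0189,"claw":0},{"dx":0,"dy":0,"dz":0,"ax":0,"ay":0,"az":0.0189,"claw":0},{"dx":0,"dy":0,"dz":0,"ax":0,"ay":0,"az":0.0189,"claw":0},{"dx":0,"dy":0,"dz":0,"ax":0,"ay":0,"az":0,"claw":0}]'
python3 -c "
from h import *
go(.024,-.022,.15)"
```

```text
clock: 1.02
ee_pos: [0.163, 0.629, 0.3959]
ee_rot: [2.077, 2.356, -0.001]
contact_force: [0.4, 0.6, -0.2]
gripper_width: 0.0852
grip_force: 0.0
t 1.017 rack xyh [-0.652  -0.3318  0.1497] need [-1.1249  0.5201  0.0558] yerr deg 0.19 tilt [-0.    -0.001 -1.   ] w 0.0852 F [ 0.4  0.6 -0.2] jv 0.192
```

```bash
python3 -m pendant '[{"dx":-0.03,"dy":0.014,"dz":0,"ax":0,"ay":0,"az":0,"claw":0},{"dx":-0.056,"dy":0.026,"dz":0.003,"ax":0,"ay":0,"az":0,"claw":0},{"dx":-0.06,"dy":0.028,"dz":0.003,"ax":0,"ay":0,"az":0,"claw":0},{"dx":-0.06,"dy":0.028,"dz":0.003,"ax":0,"ay":0,"az":0,"claw":0},{"dx":-0.06,"dy":0.028,"dz":0.003,"ax":0,"ay":0,"az":0,"claw":0},{"dx":-0.06,"dy":0.028,"dz":0.003,"ax":0,"ay":0,"az":0,"claw":0},{"dx":-0.06,"dy":0.028,"dz":0.003,"ax":0,"ay":0,"az":0,"claw":0},{"dx":-0.06,"dy":0.028,"dz":0.003,"ax":0,"ay":0,"az":0,"claw":0},{"dx":-0.06,"dy":0.028,"dz":0.003,"ax":0,"ay":0,"az":0,"claw":0},{"dx":-0.06,"dy":0.028,"dz":0.003,"ax":0,"ay":0,"az":0,"claw":0},{"dx":-0.06,"dy":0.028,"dz":0.003,"ax":0,"ay":0,"az":0,"claw":0},{"dx":-0.06,"dy":0.028,"dz":0.003,"ax":0,"ay":0,"az":0,"claw":0},{"dx":-0.06,"dy":0.028,"dz":0.003,"ax":0,"ay":0,"az":0,"claw":0},{"dx":-0.06,"dy":0.028,"dz":0.003,"ax":0,"ay":0,"az":0,"claw":0},{"dx":-0.06,"dy":0.028,"dz":0.003,"ax":0,"ay":0,"az":0,"claw":0},{"dx":-0.06,"dy":0.028,"dz":0.003,"ax":0,"ay":0,"az":0,"claw":0},{"dx":-0.06,"dy":0.028,"dz":0.003,"ax":0,"ay":0,"az":0,"claw":0},{"dx":-0.06,"dy":0.028,"dz":0.003,"ax":0,"ay":0,"az":0,"claw":0},{"dx":-0.06,"dy":0.028,"dz":0.003,"ax":0,"ay":0,"az":0,"claw":0}]'
python3 -c "
from h import *
go(.024,-.022,.15)"
```

```text
clock: 2.6
ee_pos: [0.5565, 0.0095, 0.3639]
ee_rot: [-2.067, -2.365, -0.0]
contact_force: [1.0, 0.3, 0.4]
gripper_width: 0.0854
grip_force: 0.0
t 2.6 rack xyh [ 0.0129 -0.0211  0.1503] need [-0.0185 -0.0015  0.0014] yerr deg -0.31 tilt [-0.e+00  2.e-04 -1.e+00] w 0.0854 F [1.  0.3 0.4] jv 1.108
```

```bash
W='from h import *
go(.024,-.022,.10)'; python3 -m pendant '[{"dx":0,"dy":0,"dz":0,"ax":0,"ay":0,"az":0,"claw":0.5}]' | grep -E 'clock|width'; python3 -c "$W"; python3 -m pendant '[{"dx":0,"dy":0,"dz":0,"ax":0,"ay":0,"az":0,"claw":0.5}]'| grep -E 'clock|width'; python3 -c "$W"; python3 -m pendant '[{"dx":0,"dy":0,"dz":0,"ax":0,"ay":0,"az":0,"claw":0.5},{"dx":0,"dy":0,"dz":0,"ax":0,"ay":0,"az":0,"claw":0.5}]'| grep -E 'clock|width';python3 -m pendant '[{"dx":0,"dy":0,"dz":0,"ax":0,"ay":0,"az":0,"claw":0.5},{"dx":0,"dy":0,"dz":0,"ax":0,"ay":0,"az":0,"claw":0.5}]'| grep -E 'clock|width'; python3 -c "$W"
```

```text
clock: 2.68
gripper_width: 0.0758
t 2.683 rack xyh [ 0.0203 -0.0208  0.1505] need [-0.0057 -0.002   0.0845] yerr deg 0.33 tilt [ 0.0013 -0.0054 -1.    ] w 0.0758 F [-1.  -0.7 -0.2] jv 0.131
clock: 2.77
gripper_width: 0.0639
t 2.767 rack xyh [ 0.0142 -0.0216  0.15  ] need [-0.0162 -0.0005  0.0841] yerr deg 0.06 tilt [-8.0e-04 -1.7e-03 -1.0e+00] w 0.0639 F [ 0.4  0.8 -0.2] jv 0.053
clock: 2.93
gripper_width: 0.043
clock: 3.1
gripper_width: 0.0427
t 3.1 rack xyh [ 0.0099 -0.0216  0.1504] need [-0.0236 -0.0007  0.0851] yerr deg -0.21 tilt [ 1.e-04  6.e-04 -1.e+00] w 0.0427 F [-0.2  0.4  0.6] jv 0.006
```

```bash
python3 -m pendant '[{"dx":-0.012,"dy":0,"dz":0,"ax":0,"ay":0,"az":0,"claw":0},{"dx":-0.012,"dy":0,"dz":0.02,"ax":0,"ay":0,"az":0,"claw":0},{"dx":0,"dy":0,"dz":0.03,"ax":0,"ay":0,"az":0,"claw":0},{"dx":0,"dy":0,"dz":0.035,"ax":0,"ay":0,"az":0,"claw":0},{"dx":0,"dy":0,"dz":0.035,"ax":0,"ay":0,"az":0,"claw":0},{"dx":0,"dy":0,"dz":0.03,"ax":0,"ay":0,"az":0,"claw":0},{"dx":0,"dy":0,"dz":0.016,"ax":0,"ay":0,"az":0,"claw":0},{"dx":0,"dy":0,"dz":0.008,"ax":0,"ay":0,"az":0,"claw":0},{"dx":0,"dy":0,"dz":0,"ax":0,"ay":0,"az":0,"claw":0},{"dx":0,"dy":0,"dz":0,"ax":0,"ay":0,"az":0,"claw":0},{"dx":0,"dy":0,"dz":0,"ax":0,"ay":0,"az":0,"claw":0},{"dx":0,"dy":0,"dz":0,"ax":0,"ay":0,"az":0,"claw":0}]'
python3 - <<'E'
from h import *
go(.024,-.022,.006)
from cell import cams
ims=[]
for n in("side","top"):
    c=cams.camera(n); np.savez(f"pics/{n}1.npz",**c); ims.append(c["pixels"])
a=ims[0][90:330,150:470];b=ims[1][130:370,140:460]
cv2.imwrite("pics/pre.png",cv2.resize(np.vstack([a,b]),None,fx=1.25,fy=1.25))
cv2.imwrite("pics/pre.png",cv2.resize(np.hstack([a,b]),None,fx=1.25,fy=1.25))
E
```

```text
clock: 4.1
ee_pos: [0.5584, -0.0033, 0.2606]
ee_rot: [2.072, 2.36, 0.002]
contact_force: [-0.2, -0.1, -0.3]
gripper_width: 0.0853
grip_force: 0.0
t 4.1 rack xyh [ 0.0258 -0.0209  0.0476] need [ 0.003  -0.002   0.0692] yerr deg -0.04 tilt [ 1.8e-03  2.0e-04 -1.0e+00] w 0.0853 F [-0.2 -0.1 -0.3] jv 0.003
```

View pics/pre.png

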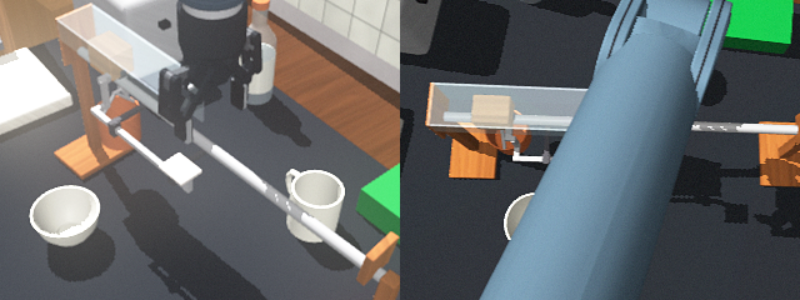

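The left panel (side) shows the right fingertip near (185,135), above and behind the paddle at (183,168). The right panel (top) shows the block (490,108) visible from above. I'll check the fingertip's true position using depth.

Run:
```python
from h import *
c=load("side1");W=deproj(c)-o;X=W@d;Y=W@l;H=W[...,2]-zr(X)
px=c["pixels"]
k=(X>-.02)&(X<.07)&(Y>-.11)&(Y<.08)&(H>.015)&(H<.09)&(px.max(2)<110)
for lo,hi in((-.11,-.02),(-.02,.08)):
    m=k&(Y>lo)&(Y<hi); print("n",m.sum())
    for h in np.arange(.015,.09,.006):
        q=m&(H>=h)&(H<h+.006)
        if q.sum()>2: print(h.round(3),q.sum(),"X",X[q].min().round(3),X[q].max().round(3),"Y",Y[q].min().round(3),Y[q].max().round(3))
print(proj(c,[P(.026,-.071,.0456),P(.026,.029,.0456),P(.026,-.021,.048)]))
a=px[130:230,240:370].copy(); cv2.imwrite("pics/z.png",cv2.resize(a,None,fx=6,fy=6,interpolation=2))
```

```text
n 36
0.081 15 X 0.019 0.034 Y -0.078 -0.072
0.087 19 X 0.019 0.033 Y -0.079 -0.072
n 77
0.075 23 X 0.016 0.036 Y 0.02 0.022
0.081 33 X 0.015 0.037 Y 0.019 0.023
0.087 19 X 0.016 0.037 Y 0.02 0.032
[[296.60455792 217.2187719 ]
 [341.53066767 188.35311862]
 [319.79296059 201.18989236]]
```

View pics/z.png

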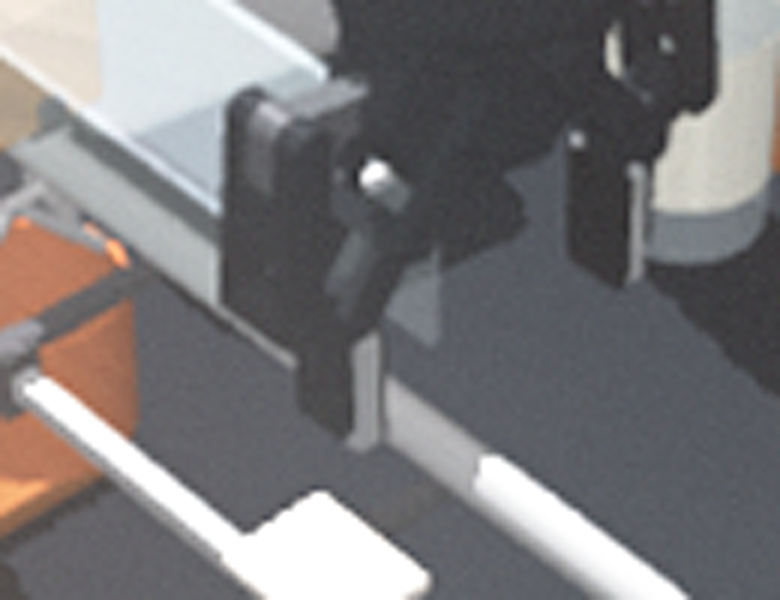

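Run:
```python
from h import *
c=load("side1");W=deproj(c)-o;X=W@d;Y=W@l;H=W[...,2]-zr(X)
for u,v in((296,194),(297,200),(297,202),(303,198),(303,203),(342,175),(346,175),(303,210)): print((u,v),c["pixels"][v,u],X[v,u].round(4),Y[v,u].round(4),H[v,u].round(4))
print([proj(c,P(.026,y,h)).round(1).ravel().tolist() for y,h in((-.071,.065),(-.071,.075),(-.071,.08),(.029,.075))])
```

```text
(296, 194) [75 72 74] 0.0323 -0.0754 0.0994
(297, 200) [79 77 76] 0.0309 -0.0728 0.0853
(297, 202) [86 84 84] 0.0322 -0.0741 0.0831
(303, 198) [110 109 111] 0.0362 -0.0655 0.0884
(303, 203) [116 113 110] 0.0358 -0.0655 0.0783
(342, 175) [61 59 60] 0.0333 0.0207 0.0824
(346, 175) [137 132 132] 0.036 0.0271 0.0806
(303, 210) [107 103 100] -0.1937 0.1361 -0.2254
[[296.2, 207.9], [295.9, 203.0], [295.8, 200.4], [342.2, 174.2]]
```

The fingertips really stand at h≈0.077, about 29 mm farther back than the reported TCP suggests. I'll work from measured tips and contact force. Lowering to about 8 mm over the paddle and checking.

```bash
python3 -m pendant '[{"dx":0.003,"dy":-0.002,"dz":0.015,"ax":0,"ay":0,"az":0,"claw":0},{"dx":0,"dy":0,"dz":0.02,"ax":0,"ay":0,"az":0,"claw":0},{"dx":0,"dy":0,"dz":0.02,"ax":0,"ay":0,"az":0,"claw":0},{"dx":0,"dy":0,"dz":0.01,"ax":0,"ay":0,"az":0,"claw":0},{"dx":0,"dy":0,"dz":0,"ax":0,"ay":0,"az":0,"claw":0},{"dx":0,"dy":0,"dz":0,"ax":0,"ay":0,"az":0,"claw":0}]' | grep force
python3 - <<'E'
from h import *
go(.024,-.022,-.023)
from cell import cams
c=cams.camera("side"); np.savez("pics/side2.npz",**c)
W=deproj(c)-o;X=W@d;Y=W@l;H=W[...,2]-zr(X);px=c["pixels"]
for n,lo,hi in(("R",-.085,-.06),("L",.015,.04)):
    m=(X>0)&(X<.05)&(Y>lo)&(Y<hi)&(H>.034)&(H<.08)&(px.max(2)<150); print(n,m.sum(),np.sort(H[m])[:8].round(4),X[m].min(),X[m].max(),Y[m].min(),Y[m].max())
m=(X>-.01)&(X<.05)&(Y>-.1)&(Y<-.05)&(H>.01)&(H<.045)&(px.min(2)>170);print("paddle",m.sum(),np.median(H[m]))
E
```

```text
contact_force: [0.3, 0.5, -0.4]
grip_force: 0.0
t 4.7 rack xyh [ 0.0239 -0.0231  0.0069] need [-0.0002  0.0019  0.0498] yerr deg -0.03 tilt [-1.3e-03 -5.0e-04 -1.0e+00] w 0.0854 F [ 0.3  0.5 -0.4] jv 0.017
R 171 [0.04   0.0405 0.0408 0.0412 0.0418 0.0421 0.0428 0.0431] 0.01661100369550933 0.03753152827179873 -0.08230288705173816 -0.0658897907019128
L 266 [0.0341 0.0345 0.0346 0.0356 0.0363 0.0364 0.0365 0.0365] 0.013038041315150519 0.038579325276474126 0.016312733565074036 0.0383630593275803
paddle 382 0.028825828137972798
```

```bash
W='from h import *
go(.024,-.022,-.027)'; python3 -m pendant '[{"dx":0,"dy":0.001,"dz":0.005,"ax":0,"ay":0,"az":0,"claw":0},{"dx":0,"dy":0,"dz":0.005,"ax":0,"ay":0,"az":0,"claw":0},{"dx":0,"dy":0,"dz":0.005,"ax":0,"ay":0,"az":0,"claw":0}]' |grep contact;python3 -c "$W"; python3 -m pendant '[{"dx":0,"dy":0,"dz":0.005,"ax":0,"ay":0,"az":0,"claw":0},{"dx":0,"dy":0,"dz":0.005,"ax":0,"ay":0,"az":0,"claw":0}]' |grep contact;python3 -c "$W"
```

```text
contact_force: [-0.2, 1.7, 5.9]
t 5.0 rack xyh [ 0.0238 -0.0214 -0.0009] need [-0.0003 -0.001   0.0435] yerr deg -0.04 tilt [ 1.4e-03  4.0e-04 -1.0e+00] w 0.0853 F [-0.2  1.7  5.9] jv 0.066
contact_force: [-0.8, 0.7, 6.2]
t 5.167 rack xyh [ 0.0235 -0.0214 -0.0069] need [-0.0009 -0.001   0.0335] yerr deg -0.05 tilt [ 1.3e-03  9.0e-04 -1.0e+00] w 0.0851 F [-0.8  0.7  6.2] jv 0.07
```

```bash
W='from h import *
go(.024,-.022,-.027)'; python3 -m pendant '[{"dx":0,"dy":0,"dz":0.005,"ax":0,"ay":0,"az":0,"claw":0},{"dx":0,"dy":0,"dz":0.005,"ax":0,"ay":0,"az":0,"claw":0},{"dx":0,"dy":0,"dz":0.005,"ax":0,"ay":0,"az":0,"claw":0},{"dx":0,"dy":0,"dz":0.005,"ax":0,"ay":0,"az":0,"claw":0}]' |grep contact;python3 -c "$W"; python3 -m pendant '[{"dx":0,"dy":0,"dz":0.005,"ax":0,"ay":0,"az":0,"claw":0}]' |grep contact;python3 -c "$W"
```

```text
contact_force: [-1.8, 2.0, 5.8]
t 5.5 rack xyh [ 0.0229 -0.0215 -0.019 ] need [-0.0018 -0.0009  0.0134] yerr deg -0.06 tilt [ 0.001   0.0016 -1.    ] w 0.0853 F [-1.8  2.   5.8] jv 0.071
contact_force: [-0.4, 2.6, 6.6]
t 5.583 rack xyh [ 0.0228 -0.0214 -0.022 ] need [-0.002  -0.001   0.0084] yerr deg -0.06 tilt [ 0.001   0.0018 -1.    ] w 0.085 F [-0.4  2.6  6.6] jv 0.07
```

```bash
W='from h import *
go(.024,-.022,-.027)'; python3 -m pendant '[{"dx":0,"dy":0,"dz":0.005,"ax":0,"ay":0,"az":0,"claw":0}]' |grep contact;python3 -c "$W"
```

```text
contact_force: [-9.2, 4.6, 43.5]
t 5.667 rack xyh [ 0.0228 -0.0212 -0.0235] need [-0.0021 -0.0014  0.0059] yerr deg -0.07 tilt [ 9.0e-04  2.6e-03 -1.0e+00] w 0.0853 F [-9.2  4.6 43.5] jv 0.031
```

```bash
python3 -m pendant '[{"dx":0,"dy":0,"dz":-0.02,"ax":0,"ay":0,"az":0,"claw":0},{"dx":0.035,"dy":0.0175,"dz":-0.022,"ax":0,"ay":0,"az":0,"claw":0.27},{"dx":0.036,"dy":0.0175,"dz":-0.02,"ax":0,"ay":0,"az":0,"claw":0.27}]' |grep contact;cat > look.py <<'E'
from h import *
import sys
from cell import cams
n=sys.argv[1]; go(-.02,0,.009)
c=cams.camera("top"); np.savez(f"pics/top{n}.npz",**c)
px=c["pixels"].astype(int); m=(px[...,2]-px[...,0]>18)&(px[...,2]>120)
m[:203]=0;m[233:]=0;m[:,:192]=0
# block top centre path pixels vs travel; block tan brighter than rail
print([f"{s:.2f}:{proj(c,P(-.22+s,0,.058)).round(0).ravel().tolist()}" for s in np.arange(0,.26,.05)])
m[:,330:]=0
_,L,S,C=cv2.connectedComponentsWithStats(m.astype(np.uint8)); i=1+S[1:,4].argmax(); print(S[i],C[i].round(1))
E
python3 look.py 2
```

```text
contact_force: [0.9, 1.3, -0.2]
t 5.917 rack xyh [-0.0176 -0.0013  0.0105] need [0.004  0.0021 0.0024] yerr deg 0.17 tilt [ 3.e-04 -4.e-04 -1.e+00] w 0.064 F [ 0.9  1.3 -0.2] jv 0.545
['0.00:[211.0, 217.0]', '0.05:[238.0, 218.0]', '0.10:[265.0, 219.0]', '0.15:[292.0, 220.0]', '0.20:[318.0, 221.0]', '0.25:[345.0, 222.0]']
[192 228  28   5 105] [204.9 229.9]
```

```bash
python3 -c "
from h import *
cv2.imwrite('pics/t2.png',cv2.resize(load('top2')['pixels'][180:280,150:350],None,fx=4,fy=4,interpolation=2))"
```

```text
(no output)
```

View pics/t2.png

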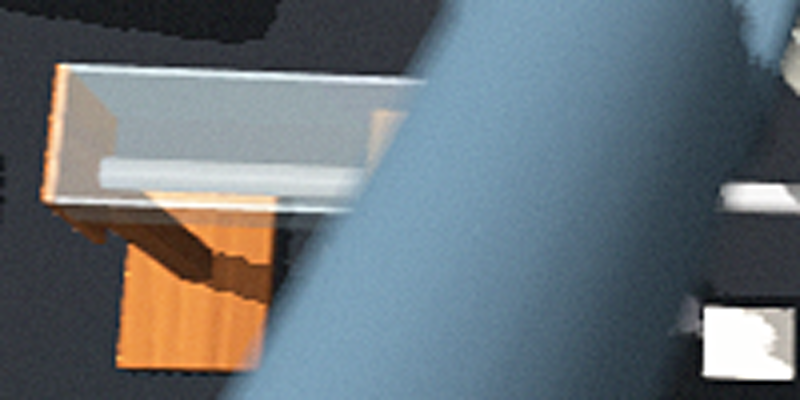

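The top crop shows the block's rear edge at u≈243. It started at about 198, so travel is ≈0.084 at t=5.917 and the runner is rolling. I'll take one more look from the side for its speed.

```bash
python3 -m pendant '[{"dx":0,"dy":0,"dz":0,"ax":0,"ay":0,"az":0,"claw":0.27}]' |grep contact
python3 - <<'E'
from h import *
from cell import cams
go(-.02,0,.009)
c=cams.camera("side"); np.savez("pics/side3.npz",**c)
for s in(0,.1,.11,.12,.13): print(s,proj(c,[P(-.22+s+.028,-.022,.058),P(-.22+s+.028,.022,.058),P(-.22+s-.028,.022,.058)]).round(1).tolist())
W=deproj(c)-o;X=W@d;Y=W@l;H=W[...,2]-zr(X);px=c["pixels"]
for n,lo,hi in(("R",-.06,-.025),("L",.025,.06)):
    m=(X>-.06)&(X<.03)&(Y>lo)&(Y<hi)&(H>.015)&(H<.06)&(px.max(2)<150); print(n,m.sum(),np.sort(H[m])[:6].round(4))
cv2.imwrite("pics/s3.png",cv2.resize(px[90:230,190:370],None,fx=4,fy=4,interpolation=2))
E
```

```text
contact_force: [-0.8, -0.8, -1.0]
t 6.05 rack xyh [-0.0218  0.0006  0.0103] need [-0.003  -0.0011  0.0024] yerr deg -0.31 tilt [ 0.0025  0.0015 -1.    ] w 0.0624 F [-0.8 -0.8 -1. ] jv 0.057
0 [[234.9, 134.9], [254.1, 125.6], [235.5, 112.6]]
0.1 [[271.0, 161.3], [290.4, 150.7], [269.6, 136.3]]
0.11 [[274.8, 164.1], [294.2, 153.4], [273.2, 138.8]]
0.12 [[278.7, 167.0], [298.1, 156.1], [276.9, 141.4]]
0.13 [[282.6, 169.9], [302.1, 158.9], [280.6, 143.9]]
R 113 [0.0335 0.0336 0.0352 0.0371 0.0379 0.0381]
L 271 [0.0157 0.0162 0.0163 0.0164 0.0171 0.0174]
```

View pics/s3.png

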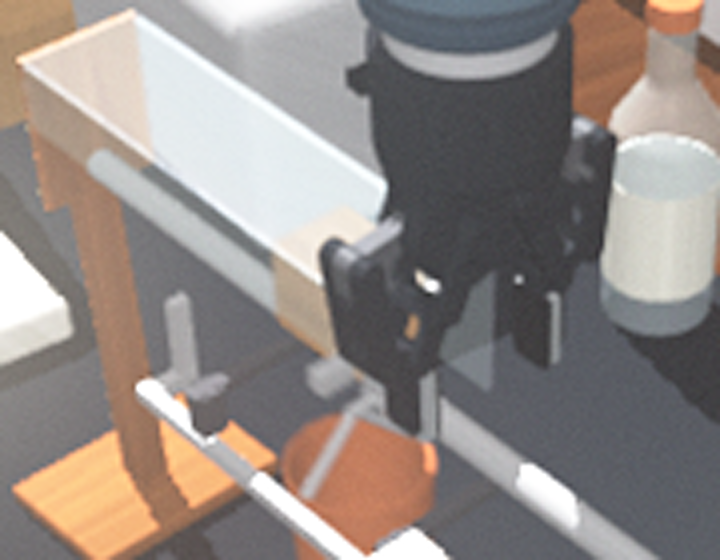

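The side crop shows the block's rear corner at (275,240), so travel is ≈0.119 at t=6.05. The pot hangs near (360,470) and both fingers are clear of the guard. I'll see whether depth on the runner's tab gives a direct travel reading.

```bash
cat > tab.py <<'E'
from h import *
def tab(c):
    W=deproj(c)-o;X=W@d;Y=W@l;H=W[...,2]-zr(X)
    for nm,m in(("tab",(Y<-.025)&(Y>-.06)&(H>.006)&(H<.026)&(X>-.23)&(X<.15)),("low",(Y<-.012)&(Y>-.05)&(H>-.03)&(H<.0)&(X>-.18)&(X<.15)),("tan",(c["pixels"][...,2].astype(int)-c["pixels"][...,0]>20)&(abs(Y)<.04)&(H>.012)&(H<.065)&(X>-.3)&(X<.2))):
        hist,_=np.histogram(X[m],np.arange(-.25,.2,.01)); i=np.nonzero(hist)[0]; print(nm,{round(-.25+.01*int(j),3):int(hist[j]) for j in i})
    v,u=np.nonzero((Y<-.025)&(Y>-.06)&(H>.006)&(H<.026)&(X>-.23)&(X<.15))
    return
if __name__=="__main__":
    tab(load("side0")); tab(load("side3"))
E
python3 tab.py
```

```text
tab {-0.21: 2, -0.2: 39, -0.19: 60}
low {-0.15: 35, -0.14: 66, -0.02: 27, -0.01: 32}
tan {-0.25: 22, -0.24: 15, -0.23: 21, -0.22: 46, -0.21: 44, -0.2: 42, -0.19: 38, -0.18: 33, -0.17: 41, -0.16: 31, -0.15: 4}
tab {-0.09: 28, -0.08: 44, 0.0: 1, 0.01: 1, 0.02: 1, 0.03: 1}
low {-0.15: 38, -0.14: 64, -0.02: 47, -0.01: 61}
tan {-0.25: 19, -0.24: 10, -0.23: 9, -0.22: 8, -0.21: 4, -0.13: 7, -0.12: 30, -0.11: 57, -0.1: 52, -0.09: 54, -0.08: 23, -0.07: 1, -0.06: 1, -0.02: 5, -0.01: 1}
```

```bash
python3 -m pendant '[{"dx":0,"dy":0,"dz":0,"ax":0,"ay":0,"az":0,"claw":0.27}]' |grep contact
cat > tb.py <<'E'
from h import *
def med(c):
    W=deproj(c)-o;X=W@d;Y=W@l;H=W[...,2]-zr(X)
    m=(Y<-.025)&(Y>-.06)&(H>.006)&(H<.026)&(X>-.15)&(X<.2); x=X[m]; k=abs(x-np.median(x))<.02
    return np.median(x[k]).round(4),x[k].min().round(4),x[k].max().round(4),k.sum()
if __name__=="__main__":
    import sys
    from cell import cams
    go(-.02,0,.009); c=cams.camera("side"); np.savez(f"pics/{sys.argv[1]}.npz",**c)
    print("s3",med(load("side3")),"now",med(c))
E
python3 tb.py side4
```

```text
contact_force: [0.1, -0.4, -0.4]
t 6.183 rack xyh [-0.0181 -0.0018  0.0093] need [0.0032 0.003  0.0003] yerr deg -0.01 tilt [-8.e-04 -7.e-04 -1.e+00] w 0.0623 F [ 0.1 -0.4 -0.4] jv 0.01
s3 (np.float64(-0.0785), np.float64(-0.0862), np.float64(-0.0743), np.int64(72)) now (np.float64(-0.0486), np.float64(-0.0561), np.float64(-0.0441), np.int64(59))
```

```bash
python3 -m pendant '[{"dx":-0.0035,"dy":0.0015,"dz":0,"ax":0,"ay":0,"az":0,"claw":0.27},{"dx":-0.0165,"dy":0.001,"dz":0.001,"ax":0,"ay":0,"az":0,"claw":0.27},{"dx":-0.03,"dy":0,"dz":0.0015,"ax":0,"ay":0,"az":0,"claw":0.27},{"dx":-0.0365,"dy":0,"dz":0.0018,"ax":0,"ay":0,"az":0,"claw":0.55}]' 30|grep -E 'contact|grip'; python3 -c "
from h import *
go(.034,0,.009)"
```

```text
contact_force: [1.0, -0.6, -0.5]
gripper_width: 0.0517
grip_force: 0.0
t 6.567 rack xyh [0.0336 0.0003 0.0094] need [-0.0006 -0.0005  0.0006] yerr deg -0.12 tilt [-3.e-04  2.e-04 -1.e+00] w 0.0517 F [ 1.  -0.6 -0.5] jv 0.5
```

```bash
python3 -m pendant '[{"dx":-0.0375,"dy":0,"dz":0.0018,"ax":0,"ay":0,"az":0,"claw":0.7}]' 30|grep -E 'contact|grip'; python3 -c "
from h import *
go(.0565,0,.009)"
```

```text
contact_force: [7.9, 1.2, -3.5]
gripper_width: 0.0433
grip_force: 36.8
t 6.65 rack xyh [0.0574 0.0023 0.0102] need [ 0.0014 -0.0038  0.0018] yerr deg -0.05 tilt [ 4.7e-03 -4.0e-04 -1.0e+00] w 0.0433 F [ 7.9  1.2 -3.5] jv 0.5
```

```bash
python3 -m pendant '[{"dx":-0.0367,"dy":0.0005,"dz":0.0016,"ax":0,"ay":0,"az":0,"claw":0.7},{"dx":-0.0342,"dy":0.0005,"dz":0.0015,"ax":0,"ay":0,"az":0,"claw":0.7},{"dx":-0.0308,"dy":0.0005,"dz":0.0014,"ax":0,"ay":0,"az":0,"claw":0.7},{"dx":-0.0272,"dy":0.0005,"dz":0.0013,"ax":0,"ay":0,"az":0,"claw":0.7},{"dx":-0.0235,"dy":0.0005,"dz":0.0012,"ax":0,"ay":0,"az":0,"claw":0.7},{"dx":-0.0198,"dy":0.0005,"dz":0.001,"ax":0,"ay":0,"az":0,"claw":0.7},{"dx":-0.0162,"dy":0,"dz":0.0008,"ax":0,"ay":0,"az":0,"claw":0.7},{"dx":-0.0125,"dy":0,"dz":0.0006,"ax":0,"ay":0,"az":0,"claw":0.7},{"dx":-0.0088,"dy":0,"dz":0.0004,"ax":0,"ay":0,"az":0,"claw":0.7},{"dx":-0.0055,"dy":0,"dz":0.0003,"ax":0,"ay":0,"az":0,"claw":0.7},{"dx":-0.0027,"dy":0,"dz":0.0001,"ax":0,"ay":0,"az":0,"claw":0.7},{"dx":-0.001,"dy":0,"dz":0,"ax":0,"ay":0,"az":0,"claw":0.7},{"dx":0,"dy":0,"dz":0,"ax":0,"ay":0,"az":0,"claw":0.7}]'|grep -E 'contact|grip'
python3 - <<'E'
from h import *
from cell import cams
go(.188,0,.009)
for i in range(6):
    c=cams.camera("side");W=deproj(c)-o;X=W@d;Y=W@l;H=W[...,2]-zr(X);p=c["pixels"].astype(int)
    m=(p[...,2]-p[...,0]>40)&(X>.05)&(X<.26)&(abs(Y)<.06)&(H<-.07)&(H>-.14); b=(p[...,2]-p[...,0]>15)&(abs(Y)<.035)&(H>.02)&(H<.062)&(X>.1)&(X<.25)
    print(m.sum(),X[m].mean().round(4),"block",b.sum(),np.percentile(X[b],[2,98]).round(3))
cv2.imwrite("pics/held.png",c["pixels"][60:460]); go(.188,0,.009)
E
```

```text
contact_force: [0.4, 0.5, -0.2]
gripper_width: 0.0431
grip_force: 37.0
t 7.733 rack xyh [0.1865 0.0022 0.0099] need [-0.0025 -0.0037  0.0017] yerr deg -0.05 tilt [-2.e-04  4.e-04 -1.e+00] w 0.0431 F [ 0.4  0.5 -0.2] jv 0.004
1686 0.1769 block 757 [0.159 0.21 ]
1665 0.176 block 755 [0.159 0.209]
1677 0.1755 block 756 [0.158 0.209]
1660 0.1757 block 757 [0.159 0.209]
1669 0.176 block 762 [0.159 0.209]
1672 0.1765 block 755 [0.159 0.21 ]
t 8.033 rack xyh [0.1866 0.0022 0.0099] need [-0.0023 -0.0037  0.0017] yerr deg -0.05 tilt [-2.e-04  1.e-04 -1.e+00] w 0.0435 F [ 1.1 -0.2 -0.7] jv 0.002
```

View pics/held.png

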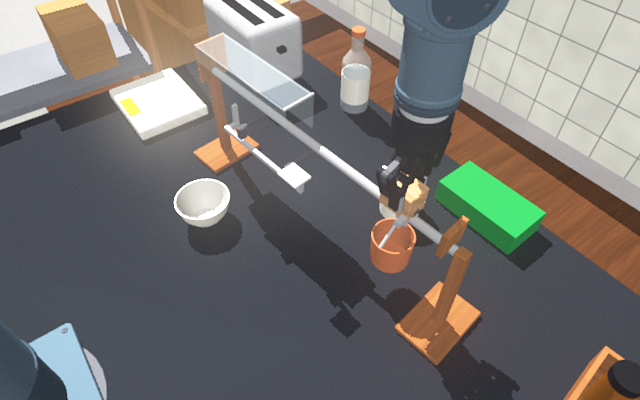

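The runner is gripped at about (410,195), clear of the stop at (450,235), and the pot at (393,245) is nearly still (±1 mm). The bowl and jug are undisturbed and the paddle is down. Now holding for over three seconds.

```bash
python3 -m pendant '[{"dx":0,"dy":0,"dz":0,"ax":0,"ay":0,"az":0,"claw":0.7},{"dx":0,"dy":0,"dz":0,"ax":0,"ay":0,"az":0,"claw":0.7},{"dx":0,"dy":0,"dz":0,"ax":0,"ay":0,"az":0,"claw":0.7},{"dx":0,"dy":0,"dz":0,"ax":0,"ay":0,"az":0,"claw":0.7},{"dx":0,"dy":0,"dz":0,"ax":0,"ay":0,"az":0,"claw":0.7},{"dx":0,"dy":0,"dz":0,"ax":0,"ay":0,"az":0,"claw":0.7},{"dx":0,"dy":0,"dz":0,"ax":0,"ay":0,"az":0,"claw":0.7},{"dx":0,"dy":0,"dz":0,"ax":0,"ay":0,"az":0,"claw":0.7},{"dx":0,"dy":0,"dz":0,"ax":0,"ay":0,"az":0,"claw":0.7},{"dx":0,"dy":0,"dz":0,"ax":0,"ay":0,"az":0,"claw":0.7},{"dx":0,"dy":0,"dz":0,"ax":0,"ay":0,"az":0,"claw":0.7},{"dx":0,"dy":0,"dz":0,"ax":0,"ay":0,"az":0,"claw":0.7},{"dx":0,"dy":0,"dz":0,"ax":0,"ay":0,"az":0,"claw":0.7},{"dx":0,"dy":0,"dz":0,"ax":0,"ay":0,"az":0,"claw":0.7},{"dx":0,"dy":0,"dz":0,"ax":0,"ay":0,"az":0,"claw":0.7},{"dx":0,"dy":0,"dz":0,"ax":0,"ay":0,"az":0,"claw":0.7},{"dx":0,"dy":0,"dz":0,"ax":0,"ay":0,"az":0,"claw":0.7},{"dx":0,"dy":0,"dz":0,"ax":0,"ay":0,"az":0,"claw":0.7},{"dx":0,"dy":0,"dz":0,"ax":0,"ay":0,"az":0,"claw":0.7},{"dx":0,"dy":0,"dz":0,"ax":0,"ay":0,"az":0,"claw":0.7}]'|grep -E 'clock'
for i in 1 2 3 4 5 6 7 8; do python3 -m pendant '[{"dx":0,"dy":0,"dz":0,"ax":0,"ay":0,"az":0,"claw":0.7},{"dx":0,"dy":0,"dz":0,"ax":0,"ay":0,"az":0,"claw":0.7},{"dx":0,"dy":0,"dz":0,"ax":0,"ay":0,"az":0,"claw":0.7},{"dx":0,"dy":0,"dz":0,"ax":0,"ay":0,"az":0,"claw":0.7},{"dx":0,"dy":0,"dz":0,"ax":0,"ay":0,"az":0,"claw":0.7}]'|grep -E 'clock'; done
python3 - <<'E'
from h import *
from cell import cams,ticket
go(.188,0,.009)
for i in range(5):
    c=cams.camera("side");W=deproj(c)-o;X=W@d;Y=W@l;H=W[...,2]-zr(X);p=c["pixels"].astype(int)
    m=(p[...,2]-p[...,0]>40)&(X>.05)&(X<.26)&(abs(Y)<.06)&(H<-.07)&(H>-.14); print(X[m].mean().round(4))
k=(X>-.01)&(X<.05)&(Y>-.1)&(Y<-.05)&(H>-.01)&(H<.045)&(p.min(2)>170); print("paddle h",np.median(H[k]))
print(ticket.hand_in())
E
```

```text
clock: 9.7
clock: 10.12
clock: 10.53
clock: 10.95
clock: 11.37
clock: 11.78
clock: 12.2
clock: 12.62
clock: 13.03
t 13.033 rack xyh [0.1869 0.0022 0.01  ] need [-0.0018 -0.0037  0.0017] yerr deg -0.04 tilt [-1.e-04  0.e+00 -1.e+00] w 0.0437 F [-0.4 -1.  -0.4] jv 0.002
0.1775
0.1773
0.1773
0.1774
0.1775
paddle h 0.004895927472727601
the job is handed in; nothing more can be done
None
```

The paddle is fully down and the gripper caught the runner on the move, slowed it to rest short of the end stop and held it over five seconds with the pot quiet; I handed the job in at about 13.3 s still holding it, the one rough spot being a brief 43.5 N on the fingertip when the paddle hit its stop.

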